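# Close up the row of seal blanks in the marking-out jig and latch it

### The job

The five square brass seal blanks stand in a row in the channel of the marking-out jig, short of the end stop. Push the whole row along the channel as one closed-up train until the first blank is fully home against the end stop, then swing the jig's latch bar fully across behind the last blank so that the row is locked for ruling. Only push with the fingertips: pick nothing up, do not let the row come apart on the way, and leave the other tools on the bench where they are.

Things in the scene. Friction and masses are not known exactly. Their poses are not given: they have to be found in the camera images.
- jig: Steel marking-out jig bolted to the bench, 320 mm along its x, 60 wide; place and yaw vary. Origin: centre of its underside, on the bench (z = 0). x runs along the channel TOWARDS the end stop, y across, z up. Channel floor z = 10, 26 wide, between side rails 8 thick with tops at z = 17; open above and at the -x end. Low hold-down lugs (to z = 15) reach y = +-53 at x = -120 and 115
- stop_face (a point): Point on the inner face of the end stop, at jig x = 140 mm, y = 0, z = 24. The stop is a steel block 16 thick (x), 50 wide (y), its top at z = 38 and its screw heads to z = 43
- blank1: Brass seal blank, 24 x 24 x 26 mm high, about 0.12 kg, round hole in its top; first of the row, nearest the stop. Origin: centre of its underside, on the channel floor; its x as the jig's x. Home at jig x = 128. Five such blanks stand in one touching row, 1 mm play to each rail, the first 50 to 110 mm short of the stop. Sliding the row takes 2 to 6 N. Tops at z = 36, 19 mm above the rails
- blank2: Second blank of the row, the same; home at jig x = 104 mm
- blank3: Third blank of the row, the same; home at jig x = 80 mm
- blank4: Fourth blank of the row, the same; home at jig x = 56 mm
- blank5: Fifth and last blank of the row, farthest from the end stop: push on its rear (-x) face; home at jig x = 32 mm (rear face at x = 20)
- latch_pivot (a point): On the latch's vertical pivot axis, at jig x = 12, y = 32 mm, z = 20 (underside of the bar). The pivot stands on an ear of the jig (jig x -4 to 30, y 20 to 48, top z = 17); the pivot screw's top is at z = 33
- latch (a joint): Angle q (rad) of the latch bar, which points from its pivot along jig (-sin q, -cos q). 0 = shut (its end stop), square across the channel, front face at jig x = 18, just behind the last blank if the row is home, else it strikes it. At 1.57 it points to jig -x beside the channel; limit 2.2. Starts open, 1.55 to 2.1; stays where left (about 1 N moves its free end)
- latch_tab (a point): Middle of the raised finger tab at the free end of the latch bar, on its centre line, 48 mm from the pivot axis, z = 34. The bar is 12 mm wide, reaches 54 mm from the pivot and spans z = 20 to 28; on its last 12 mm the tab, as wide as the bar, rises to z = 40. To shut it push its outer face: the one away from the channel when open, the rear (-x) one when shut
- square: Engineer's square of flat steel lying on the bench beyond the jig, leave alone; legs 100 and 72 mm, 20 mm wide, 6 mm thick; origin under the middle of the long leg, which runs along x
- scriber: Steel scriber lying on the bench near the jig, leave alone; 140 mm along its x, 9 mm thick; origin on the bench under its middle
- seal: Finished seal with turned wooden handle, standing upright on the bench beside the jig on the latch side near the stop, leave alone; 27 mm across, 73 mm high; origin at its foot
- dividers: Steel spring dividers lying on the bench on the latch side of the jig, leave alone; about 150 mm along x (points at -x), up to 75 mm across, 11 mm high; origin under the hinge
- file: Flat file with wooden handle, leave alone; 365 mm along x, 30 mm across, 30 mm high, origin on the bench under its middle
- mandrel: Yellow tapered ring-sizing stick, leave alone; 355 mm along x, 26 mm thick, origin on the bench under its middle
- pliers: Pliers with dark grips, leave alone; about 155 mm along x, 56 mm across, 12 mm high, origin under the rivet
- calliper: Steel vernier calliper, leave alone; 230 mm along x, 80 mm across, 8 mm thick, origin under the middle of the beam

How it is judged:
By the outcome, as a careful person would: the job done as asked, in the order asked, and still so for the second after the job is handed in, with the robot touching nothing.
It also fails if it takes over 48 s, if anything falls off the work surface, if the arm or the gripper's body presses on something with over 40 N, if the wrist force passes 120 N, or if a joint passes its speed limit or range.

### The arm

A 6-joint arm with a two-finger parallel gripper is mounted at the origin on the work surface. World frame = base frame: x ahead of the robot, y to its left, z up, the work surface at z = 0. Lengths are in m, angles in rad, forces in N, time in s.
With the tool pointing down it reaches from about 0.325 to 0.775 m from the base axis. Payload 9.3 kg.
Tool frame: the origin (TCP) lies midway between the tips of the shut fingers; the grasp point (between the pads) lies behind it (grip_point_offset is the y of the grasp point in the tool frame, in m); y points along the fingers, z is the direction in which the jaws open and shut, and the axes are right-handed (so a half turn about y gives the same grasp; the last joint's range is limited). The gripper opens to 85 mm and grips with 20 to 120 N. Pads are 22 mm wide; open, the fingers measure 114 mm over their backs; the gripper's body (76 mm by 85 mm) begins 54 mm behind the grasp point. The pads swing forward as they close: fully open they stand 13 mm farther back than shut.
Start: joints at [1.161, 0.259, 0.021, 1.334, 0, 1.418], TCP at [0.14, 0.532, 0.231] pointing down, gripper open.
Joint ranges: [-3.04, 3.04], [-0.91, 1.82], [-1.04, 1.36], [-1.92, 1.95], [-1.52, 1.45], [-3.14, 3.14]. Speed limits (rad/s): [2.22, 2.22, 2.79, 3.14, 3.14, 3.14].

### API

Orientations are given as a unit quaternion [x, y, z, w].
In Python, from cell import observe, snapshot, sign_off, grip_point_offset gives the robot as it stands.
- The arm moves only by the tool send_rows, never from a script. Its argument "increments" is one flat list of numbers, 4 for each row, row after row: the shift along the tool's x, y, z in cm, then the turn about the tool's y in degrees. In form: [tx, ty, tz, turn, tx, ty, tz, turn, ...]. A call has 1 to 8 rows; each row is the pose to reach, as a shift and turn from the pose measured when the call began, along the tool's axes at that moment; what a row does not reach only later rows make up. A row lasts 1/8 s, in which the tool goes at most 62.5 mm and 10.7 degrees, less where a joint would pass 70% of its speed; a pose out of reach is approached as far as the arm can. A call with a gripper value outside its range is refused whole. "fingers" is the closure, from 0 (fully open) to 1 (shut), set as the call begins (left out, the last holds). The fingers move at their own pace and stop on an object; "force" is the grip in N (left out, the last holds). Time passes only in rows, so rows that repeat a pose let the fingers close. It gives the time, the measured TCP pose, the force and the opening at its end, in the units of the state.
- observe(): the state, without advancing time (a new reading comes with each control period).
- snapshot(name): name is "scene" or "side" or "wrist"; returns a dict with "img" (400x640x3 uint8, blue, green, red), "fx", "fy", "cx", "cy" (pixels), "k1" (the pictures are not rectified: a ray, as slopes to the right and down, at radius r is drawn at 1 + k1 r^2 times it, then the intrinsics apply), "R" (3x3) and "t" (3): a world point X has camera coordinates R X + t; the wrist camera has in their place "mount" (4x4, takes a point from camera to tool coordinates, whose origin is the TCP and whose axes are the tool frame's). Camera axes: x right, y down, z forward; pixel columns grow to the right and rows downward; lengths in m; the calibration is good to about 2 mm. A picture is of the moment at which its call begins: read the wrist's pose just before it. There is no depth.
- sign_off(): hands the job in, once; it reports no verdict.
The state is a dict: "clock": time; "joints": joint angles; "qd": joint speeds; "tau": joint torques, N m; "tool_pos": TCP position; "tcp_rot": TCP orientation; "contact_force": force on the tool from outside, world axes, zero at the start; "wrist_torque": the same for the moment, N m; "grip_width": opening from 0.0 (shut) to 1.0 (fully open).
Only numpy, scipy, OpenCV 4.12 (cv2) and the standard library are available. Lean on these libraries where they do the work, as an engineer would, in place of code of your own. Each camera call takes 0.05 s, during which the arm holds its last target.

## Working session

There is one attempt and no reset: what is moved stays moved. The work goes in short steps, Python scripts to look and compute and a tool call to move; the robot and the scene stay as the last step left them, time stands still between calls to the robot, and variables do not carry over. Pictures are saved under pics/ and viewed, and the job is handed in when it is done.

Besides the shell and the picture viewer there is one more tool, called after "Emit:" as a command line: name --argument value ..., lists and objects as JSON in quotes. send_rows: Moves the arm, as the interface text tells. Its arguments: {"type":"object","properties":{"increments":{"type":"array","items":{"type":"number"}},"fingers":{"type":"number"},"force":{"type":"number"}},"required":["increments"]}

```bash
mkdir -p pics; ls
python3 - <<'E'
from cell import observe,snapshot,grip_point_offset
import cv2
o=observe();print(o,grip_point_offset)
for n in("scene","side","wrist"):
    s=snapshot(n);cv2.imwrite(f"pics/{n}0.png",s["img"]);print(n,{k:v for k,v in s.items() if k!="img"})
E
```

```text
pics
{'clock': 0.0, 'joints': array([1.16137279e+00, 2.59194733e-01, 2.07542441e-02, 1.33372138e+00,
       7.29044130e-06, 1.41818967e+00]), 'qd': array([ 0.00128891, -0.00124478,  0.00106434, -0.00062468, -0.00066338,
        0.00036479]), 'tau': array([ 1.67021186e-03, -5.55639088e+01,  3.44529176e+01,  1.37611240e-02,
       -1.21336616e-04,  7.08272012e-06]), 'tool_pos': array([0.13959024, 0.53168963, 0.23066184]), 'tcp_rot': array([ 0.70174812, -0.09068551,  0.09041277, -0.70082184]), 'contact_force': array([-0.53794618,  0.07532036,  0.0950403 ]), 'wrist_torque': array([-0.01551175,  0.03127679,  0.00121413]), 'grip_width': 1.0005305446497315} -0.0187
scene {'fx': 403.1336462611615, 'fy': 403.1336462611615, 'cx': 326.2719009533846, 'cy': 199.78331197556116, 'k1': -0.021657408599369463, 'R': array([[-0.31599256,  0.94874715,  0.00524962],
       [ 0.65451007,  0.22199209, -0.72272822],
       [-0.68685171, -0.22494081, -0.69111241]]), 't': array([ 0.17519824, -0.32779752,  1.62088314])}
side {'fx': 461.5103166301059, 'fy': 461.5103166301059, 'cx': 326.5707694450454, 'cy': 197.5159437360864, 'k1': -0.02639530552260666, 'R': array([[ 0.85469945, -0.51906536, -0.00774612],
       [-0.33061435, -0.5327684 , -0.77900705],
       [ 0.40022868,  0.66837788, -0.62696732]]), 't': array([-0.47236176,  0.22490511,  1.46867426])}
wrist {'fx': 352.2623517749299, 'fy': 352.2623517749299, 'cx': 316.8101283686439, 'cy': 205.37483748853955, 'k1': -0.058126145522161776, 'mount': array([[-3.43546927e-05,  9.62506475e-01,  2.71258703e-01,
        -6.85504250e-02],
       [-1.61576744e-05, -2.71258703e-01,  9.62506476e-01,
        -1.42945968e-01],
       [ 9.99999999e-01,  2.86837043e-05,  2.48708756e-05,
         7.65464307e-04],
       [ 0.00000000e+00,  0.00000000e+00,  0.00000000e+00,
         1.00000000e+00]])}
```

View pics/scene0.png

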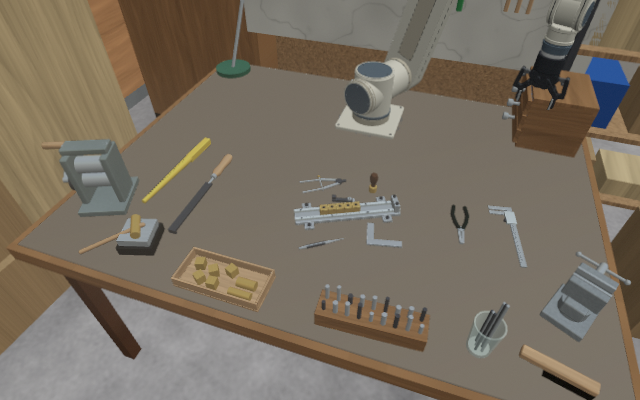

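View pics/side0.png

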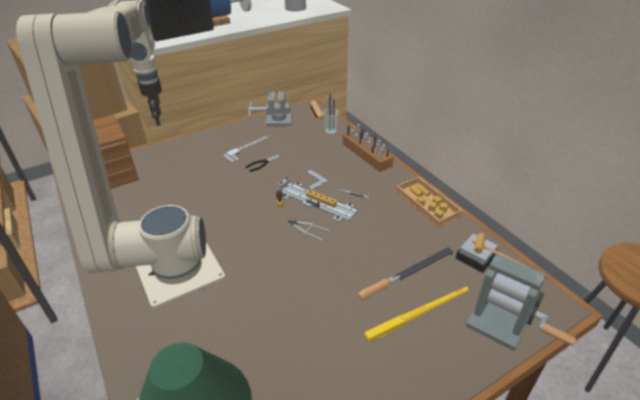

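View pics/wrist0.png

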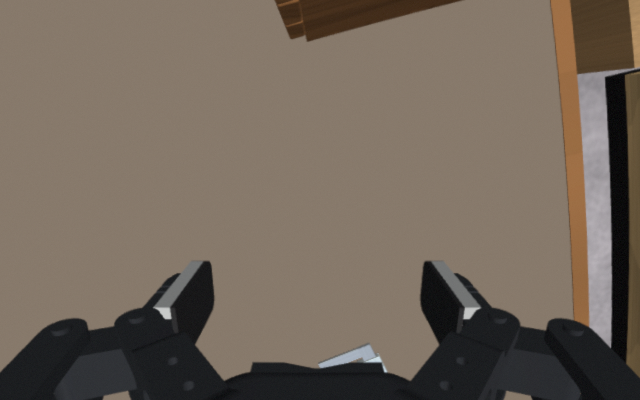

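The jig shows at about (347,211) in scene and (318,198) in side, with the stop end at about (395,205) in scene. The wrist view doesn't cover it. I'll zoom in on both.

```bash
cat > h.py <<'E'
import numpy as np,cv2
from scipy.spatial.transform import Rotation as Ro
def cam(s,o=None):
    if "R" in s: return np.array(s["R"]),np.array(s["t"]).ravel()
    M=np.array(s["mount"]);Rt=Ro.from_quat(o["tcp_rot"]).as_matrix()
    Rc=Rt@M[:3,:3];c=Rt@M[:3,3]+o["tool_pos"];return Rc.T,-Rc.T@c
def KD(s): return np.array([[s["fx"],0,s["cx"]],[0,s["fy"],s["cy"]],[0,0,1.]]),np.array([s["k1"],0,0,0.])
def ray(s,px,o=None):
    R,t=cam(s,o);K,D=KD(s)
    u=cv2.undistortPoints(np.array(px,float).reshape(-1,1,2),K,D).reshape(-1,2)
    return -R.T@t,np.c_[u,np.ones(len(u))]@R
def plane(s,px,z,o=None):
    c,d=ray(s,px,o);return c+d*((z-c[2])/d[:,2])[:,None]
def proj(s,X,o=None):
    R,t=cam(s,o);K,D=KD(s)
    return cv2.projectPoints(np.array(X,float).reshape(-1,1,3),cv2.Rodrigues(R)[0],t,K,D)[0].reshape(-1,2)
E
python3 - <<'E'
import cv2
for n,(x,y,w,h) in {"scene":(285,160,130,95),"side":(260,160,130,95)}.items():
    i=cv2.imread(f"pics/{n}0.png")[y:y+h,x:x+w];cv2.imwrite(f"pics/{n}0z.png",cv2.resize(i,None,fx=6,fy=6,interpolation=cv2.INTER_CUBIC))
E
```

```text
(no output)
```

View pics/scene0z.png

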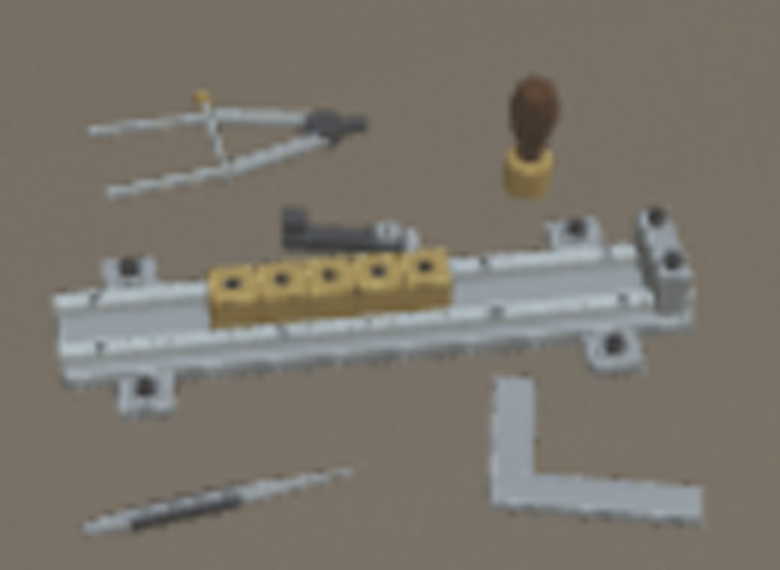

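View pics/side0z.png

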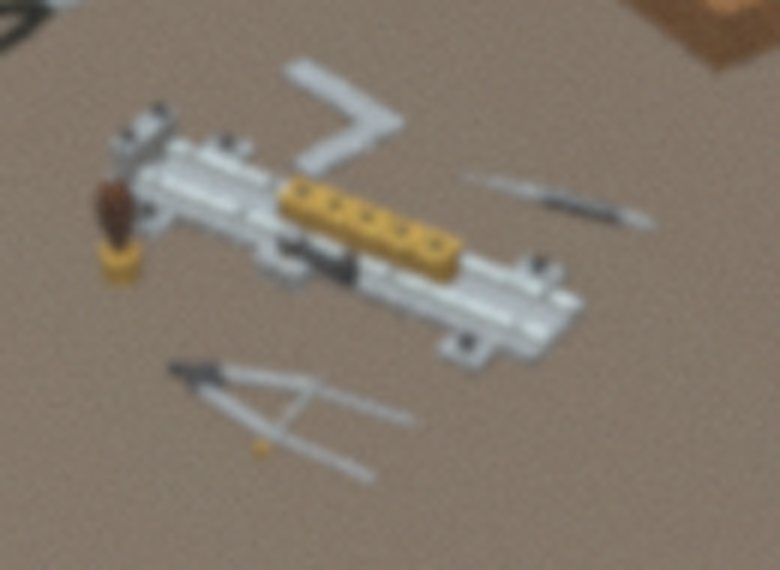

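Run:
```python
from cell import snapshot
from h import *
a=snapshot("scene");b=snapshot("side")
A=np.array([(233,284),(281,279),(330,274),(378,270),(426,266)])/6-1/2+np.array([285,160])+.4
B=np.array([(437,244),(401,230),(367,216),(335,204),(305,191)])/6-.1+np.array([260,160])
print(plane(a,A,.036));print(plane(b,B,.036))
# corners -x end at rail tops, screw lugs z=.015, stop screws z .043
L=np.array([(130,266),(577,229),(613,345),(147,386)])/6-.1+np.array([285,160]);print(plane(a,L,.017))
L=np.array([(657,214),(673,259)])/6-.1+np.array([285,160]);print(plane(a,L,.043))
L=np.array([(467,342),(147,210),(225,143),(541,264)])/6-.1+np.array([260,160]);print(plane(b,L,.017))
L=np.array([(293,215),(412,240)])/6-.1+np.array([285,160]);print(plane(a,L,.04))
```

```text
[[ 0.57495718 -0.00133901  0.036     ]
 [ 0.56393955  0.02015971  0.036     ]
 [ 0.55271163  0.04222997  0.036     ]
 [ 0.54227901  0.06412879  0.036     ]
 [ 0.53180666  0.08611219  0.036     ]]
[[ 0.57442436 -0.00769015  0.036     ]
 [ 0.56294865  0.01525615  0.036     ]
 [ 0.55236328  0.03785459  0.036     ]
 [ 0.54168783  0.05838546  0.036     ]
 [ 0.53243981  0.07936545  0.036     ]]
[[ 0.56134713 -0.06154894  0.017     ]
 [ 0.46080986  0.14917477  0.017     ]
 [ 0.53701749  0.18474592  0.017     ]
 [ 0.63700907 -0.02452481  0.017     ]]
[[0.46455172 0.18898006 0.043     ]
 [0.49443013 0.20313002 0.043     ]]
[[ 0.55356368 -0.07471362  0.017     ]
 [ 0.45055051  0.13609623  0.017     ]
 [ 0.52505739  0.17140042  0.017     ]
 [ 0.6303456  -0.03763652  0.017     ]]
[[0.52170806 0.01291218 0.04      ]
 [0.51999157 0.07531734 0.04      ]]
```

```bash
cat >> h.py <<'E'
def go(o,target,xdir=None):
    """shift in tool cm, and turn deg so that tool x points at xdir (world yaw deg)"""
    R=Ro.from_quat(o["tcp_rot"]).as_matrix();d=R.T@(np.array(target)-o["tool_pos"])*100
    yaw=np.degrees(np.arctan2(R[1,0],R[0,0]));t=None
    if xdir is not None: t=-((xdir-yaw+180)%360-180)
    return d.round(2),t if t is None else round(t,2),round(yaw,2)
E
python3 - <<'E'
from cell import observe
from h import *
o=observe();print(Ro.from_quat(o["tcp_rot"]).as_matrix().round(3))
# camera over jig centre: tcp = point + 0.0685*... ; xdir = -jig dir = 116-180=-64
xd=-64;u=np.array([np.cos(np.radians(xd)),np.sin(np.radians(xd))])
c=np.array([.545,.055])   # look-at; camera ground hit at tcp -.0685*u+.28*(z+.143)*u
for z in(.2,.25):
    tcp=c-u*(-.0685+.28*(z+.143));print(z,tcp,np.hypot(*tcp),go(o,[*tcp,z],xd))
E
```

```text
[[ 0.967 -0.     0.254]
 [-0.254 -0.001  0.967]
 [-0.    -1.    -0.001]]
0.2 [0.53292726 0.07975279] 0.5388617356770252 (array([ 49.52,   3.11, -33.74]), np.float64(49.29), np.float64(-14.71))
0.25 [0.52679006 0.0923359 ] 0.5348211750745809 (array([ 48.61,  -1.89, -32.68]), np.float64(49.29), np.float64(-14.71))
```

Emit:
send_rows --increments '[5,-0.25,-3.4,6,10,-0.5,-6.8,12,15,-0.75,-10.2,18,20,-1,-13.6,24,25,-1.3,-17,30,30,-1.5,-20.4,36,35,-1.7,-23.8,42,40,-1.9,-27.2,49.3]'

```text
clock: 1.25
tool_pos: [0.4585, 0.1654, 0.2503]
tcp_rot: [0.599, -0.376, 0.376, -0.599]
contact_force: [1.5, 0.5, 0.7]
grip_width: 1.002
```

Run:
```python
from cell import observe
from h import *
o=observe();print(o["tool_pos"],go(o,[.527,.092,.25],-64))
```

```text
[0.45847392 0.1654278  0.25031883] (array([9.59, 0.04, 2.98]), np.float64(-0.25), np.float64(-64.25))
```

Emit:
send_rows --increments '[5,0,1.5,0,9.6,0,3,0,9.6,0,3,0,9.6,0,3,0]'

```text
clock: 1.75
tool_pos: [0.5269, 0.092, 0.2501]
tcp_rot: [0.599, -0.376, 0.376, -0.599]
contact_force: [-0.4, 0.6, -0.2]
grip_width: 1.0
```

Run:
```python
from cell import observe,snapshot
from h import *
import pickle
o=observe();s=snapshot("wrist");pickle.dump((o,s),open("w1.pkl","wb"));cv2.imwrite("pics/w1.png",s["img"]);print(o["tool_pos"],np.abs(o["qd"]).max(),o["clock"],o["contact_force"])
```

```text
[0.52687716 0.09200492 0.25008842] 0.02234058631891185 1.75 [-0.44371755  0.55033022 -0.23266758]
```

View pics/w1.png

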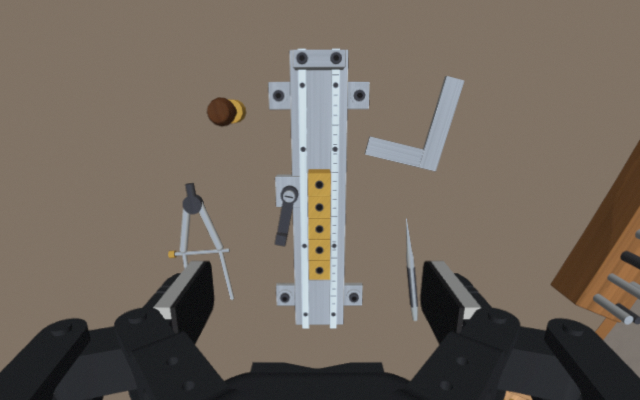

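The wrist picture shows the jig upright: stop at (319,58), brass row from y=170 to 280 at x≈319, latch pivot at (289,196) with its tab at (281,240), and lug screws at (278,95), (359,95), (285,297), (354,297).

```bash
cat > m.py <<'E'
from h import *
def screw(img,p,r=9):
    x,y=p;g=cv2.cvtColor(img,cv2.COLOR_BGR2GRAY)[y-r:y+r+1,x-r:x+r+1].astype(float)
    w=np.clip(75-g,0,None);Y,X=np.mgrid[-r:r+1,-r:r+1];return [x+(w*X).sum()/w.sum(),y+(w*Y).sum()/w.sum()]
E
python3 - <<'E'
import pickle
from m import *
o,s=pickle.load(open("w1.pkl","rb"));i=s["img"]
L=np.array([screw(i,p) for p in[(278,95),(359,95),(285,297),(354,297)]]);P=plane(s,L,.015,o);print(L.round(1),P.round(4))
f=(P[0]+P[1]-P[2]-P[3])[:2]/2;print("len",np.linalg.norm(f),"exp .235 ; yaw",np.degrees(np.arctan2(f[1],f[0])), "widths",np.linalg.norm(P[0]-P[1]),np.linalg.norm(P[2]-P[3]))
yaw=np.arctan2(f[1],f[0]);c=P[:,:2].mean(0);ux=np.array([np.cos(yaw),np.sin(yaw)]);uy=np.array([-ux[1],ux[0]])
org=c+2.5e-3*ux;print("org",org)
J=lambda px,z:(lambda Q:np.c_[(Q-org)@ux,(Q-org)@uy]*1e3)(plane(s,px,z,o)[:,:2])
print("stop screws",J([screw(i,p) for p in[(302,58),(336,58)]],.043).round(1),"exp x 148")
hsv=cv2.cvtColor(i,cv2.COLOR_BGR2HSV);m=((hsv[...,1]>110)&(hsv[...,0]>15)&(hsv[...,0]<30)).astype(np.uint8);m[:160]=0;m[290:]=0;m[:,:300]=0;m[:,345:]=0
x,y,w,h=cv2.boundingRect(m);print("brass",x,y,w,h)
print("top corners",J([(x,y),(x+w,y),(x,y+h),(x+w,y+h)],.036).round(1))
H=[screw(i,p,7) for p in[(319,184),(319,207),(319,229),(319,250),(319,270)]];print("holes",J(H,.036).round(1))
print("pivot,tab end",J([(289,196)],.033).round(1),J([(281,240)],.04).round(1))
z=cv2.resize(i[160:300,260:360],None,fx=4,fy=4,interpolation=cv2.INTER_CUBIC);cv2.imwrite("pics/w1z.png",z)
E
```

```text
[[277.9  95.1]
 [359.2  94.9]
 [284.4 297.8]
 [353.6 297.6]] [[ 0.4562  0.1476  0.015 ]
 [ 0.5316  0.1842  0.015 ]
 [ 0.5586 -0.0631  0.015 ]
 [ 0.6339 -0.0264  0.015 ]]
len 0.23420084509476355 exp .235 ; yaw 115.91797082745578 widths 0.08380205688819255 0.08370162709742514
org [0.54395144 0.062828  ]
stop screws [[147.3  16. ]
 [147.4 -15.9]] exp x 148
brass 308 170 23 109
top corners [[ 40.   11.1]
 [ 39.9 -12.5]
 [-83.5  12.4]
 [-83.5 -13.4]]
holes [[ 25.   -0. ]
 [  0.7  -0. ]
 [-23.7  -0. ]
 [-48.   -0.1]
 [-72.3  -0.1]]
pivot,tab end [[11.8 31.5]] [[-35.   40.7]]
```

View pics/w1z.png

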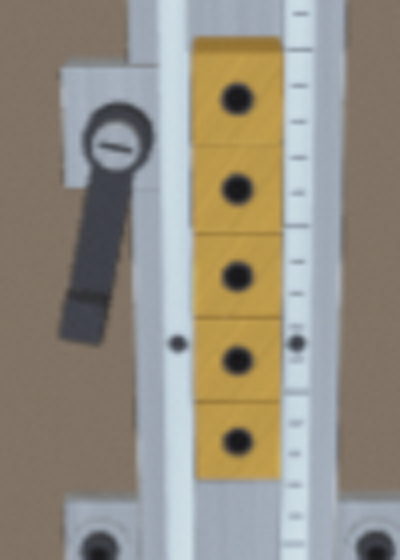

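```bash
cat >> h.py <<'E'
org=np.array([.54395,.06283]);jy=np.radians(115.92);ux=np.array([np.cos(jy),np.sin(jy)]);uy=np.array([-ux[1],ux[0]])
def W(x,y,z): return np.array([*(org+ux*x/1e3+uy*y/1e3),z/1e3])
def Jp(p): d=np.array(p[:2])-org;return np.array([d@ux*1e3,d@uy*1e3,p[2]*1e3]).round(1)
E
python3 - <<'E'
from cell import observe
from h import *
o=observe();print(Jp(o["tool_pos"]),go(o,W(-110,0,80),-64.08))
E
```

```text
[ 34.2   2.6 250.3] (array([14.42, 17.04,  0.3 ]), np.float64(-0.14), np.float64(-64.22))
```

Emit:
send_rows --increments '[4,2,0.1,0,8,5,0.2,0,12,9,0.3,-0.1,14.4,13,0.3,-0.1,14.4,17,0.3,-0.1,14.4,17,0.3,-0.1,14.4,17,0.3,-0.1,14.4,17,0.3,-0.1]' --fingers 1 --force 40

```text
clock: 2.8
tool_pos: [0.5929, -0.0354, 0.0826]
tcp_rot: [-0.599, 0.374, -0.376, 0.6]
contact_force: [-0.3, 0.2, 0.5]
grip_width: -0.001
```

Run:
```python
from cell import observe,snapshot
from h import *
o=observe();s=snapshot("wrist");cv2.imwrite("pics/w2.png",s["img"])
print(Jp(o["tool_pos"]),go(o,W(-110,0,21),-64.08),o["grip_width"])
```

```text
[-109.7   -1.    82.6] (array([ 0.01,  6.15, -0.12]), np.float64(0.02), np.float64(-64.06)) -0.0009916378310472292
```

View pics/w2.png

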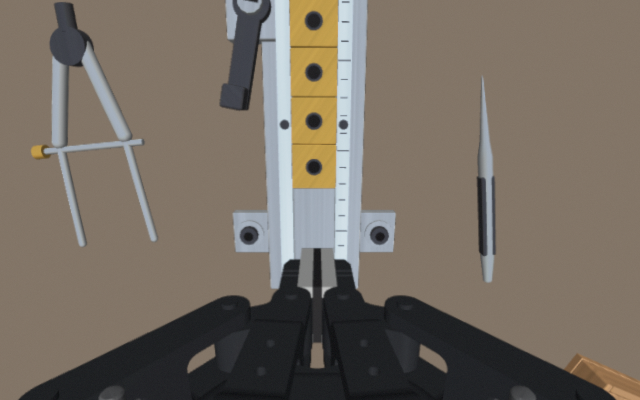

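Fingers are shut over the channel behind the row: tips at (317,250), blank5's rear edge at row 188. Next I descend.

Emit:
send_rows --increments '[0,2,-0.1,0,0,4,-0.1,0,0,5.5,-0.1,0,0,6.1,-0.1,0,0,6.1,-0.1,0,0,6.1,-0.1,0]'

```text
clock: 3.6
tool_pos: [0.5924, -0.0361, 0.0219]
tcp_rot: [-0.599, 0.374, -0.376, 0.6]
contact_force: [0.6, 0.2, 0.4]
grip_width: 0.001
```

Run:
```python
from cell import observe,snapshot
from h import *
o=observe();s=snapshot("wrist");cv2.imwrite("pics/w3.png",s["img"])
print(o["contact_force"],Jp(o["tool_pos"]),go(o,W(9,0,21),-64.08),o["grip_width"])
```

```text
[0.55040699 0.24933897 0.43153375] [-110.2   -0.3   21.9] (array([-11.92,   0.06,  -0.03]), np.float64(0.01), np.float64(-64.07)) 0.0014813741152698576
```

View pics/w3.png

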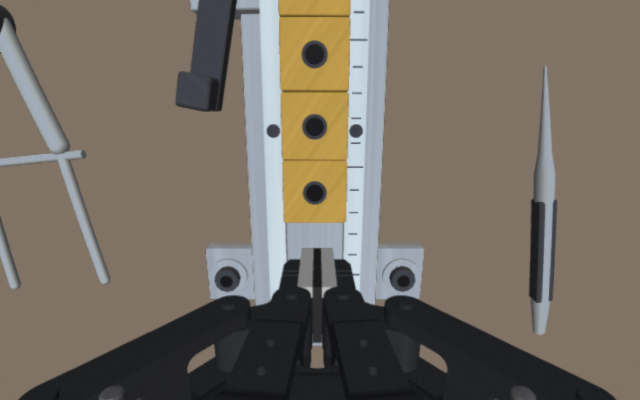

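Row's rear face at row 221, fingertips at row 248: aligned and about 15 mm short. I'll ease into contact.

Emit:
send_rows --increments '[-0.5,0,0,0,-1.0,0,0,0,-1.25,0,0,0,-1.45,0,0,0,-1.65,0,0,0,-1.9,0,0,0,-2.2,0,0,0,-2.5,0,0,0]'

```text
clock: 4.65
tool_pos: [0.5815, -0.0136, 0.0219]
tcp_rot: [-0.599, 0.374, -0.377, 0.6]
contact_force: [2.1, -2.5, -0.0]
grip_width: -0.0
```

Run:
```python
from cell import observe,snapshot
from h import *
o=observe();s=snapshot("wrist");cv2.imwrite("pics/w4.png",s["img"])
print(o["contact_force"],Jp(o["tool_pos"]),go(o,W(9,0,21),-64.08),o["grip_width"])
```

```text
[ 2.1123727  -2.51416751 -0.03275319] [-85.2  -0.4  21.9] (array([-9.42,  0.07, -0.04]), np.float64(-0.01), np.float64(-64.09)) -0.000435361399777884
```

View pics/w4.png

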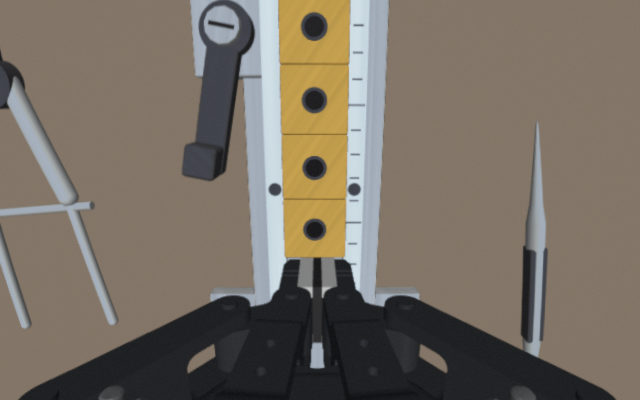

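Contact made: tips touch the rear face at row 257, pushing force about 3 N. I'll push on at about 32 mm/s.

Emit:
send_rows --increments '[-0.2,0,0,0,-0.6,0,0,0,-1.0,0,0,0,-1.4,0,0,0,-1.8,0,0,0,-2.2,0,0,0,-2.5,0,0,0,-2.7,0,0,0]'

```text
clock: 5.7
tool_pos: [0.5695, 0.0112, 0.022]
tcp_rot: [-0.599, 0.374, -0.376, 0.6]
contact_force: [2.1, -3.9, 1.4]
grip_width: -0.002
```

Emit:
send_rows --increments '[-0.2,0,0,0,-0.6,0,0,0,-1.0,0,0,0,-1.4,0,0,0,-1.8,0,0,0,-2.2,0,0,0,-2.5,0,0,0,-2.7,0,0,0]'

```text
clock: 6.7
tool_pos: [0.5577, 0.0356, 0.022]
tcp_rot: [-0.599, 0.374, -0.377, 0.6]
contact_force: [2.1, -3.8, 3.4]
grip_width: -0.004
```

Run:
```python
from cell import observe,snapshot
from h import *
o=observe();s=snapshot("wrist");cv2.imwrite("pics/w5.png",s["img"])
print(o["contact_force"],Jp(o["tool_pos"]),go(o,W(9,0,21),-64.08),o["grip_width"])
b=snapshot("scene")["img"][160:255,285:415];cv2.imwrite("pics/s5.png",cv2.resize(b,None,fx=5,fy=5))
```

```text
[ 2.11715335 -3.76942264  3.40186519] [-30.5  -0.5  22. ] (array([-3.95,  0.08, -0.04]), np.float64(0.02), np.float64(-64.06)) -0.004344287884090941
```

View pics/w5.png

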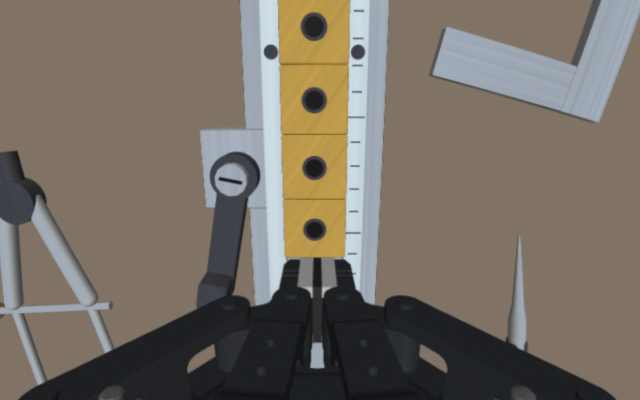

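View pics/s5.png

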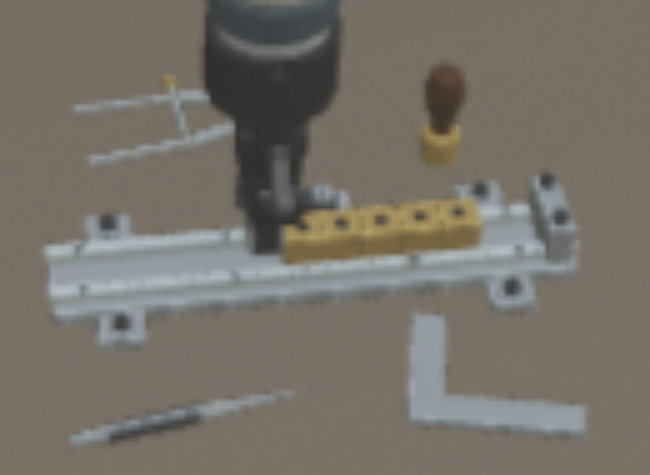

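Row is closed up with about 40 mm to go, and the latch and tools haven't moved.

Emit:
send_rows --increments '[-0.2,0,0,0,-0.6,0,0,0,-1.0,0,0,0,-1.4,0,0,0,-1.8,0,0,0,-2.2,0,0,0,-2.6,0,0,0,-2.9,0,0,0]'

```text
clock: 7.8
tool_pos: [0.5448, 0.0621, 0.0219]
tcp_rot: [-0.599, 0.374, -0.376, 0.6]
contact_force: [2.1, -4.1, 3.3]
grip_width: -0.001
```

Run:
```python
from cell import observe,snapshot
from h import *
o=observe();s=snapshot("wrist");cv2.imwrite("pics/w6.png",s["img"])
print(o["contact_force"],Jp(o["tool_pos"]),go(o,W(9,0,21),-64.08))
p=plane(s,[(315,257)],.036,o)[0];print("rear face",Jp(p))
```

```text
[ 2.06290331 -4.07660435  3.29959153] [-1.1 -0.4 21.9] (array([-1.01,  0.09, -0.04]), np.float64(0.03), np.float64(-64.05))
rear face [10.6 -0.3 36. ]
```

View pics/w6.png

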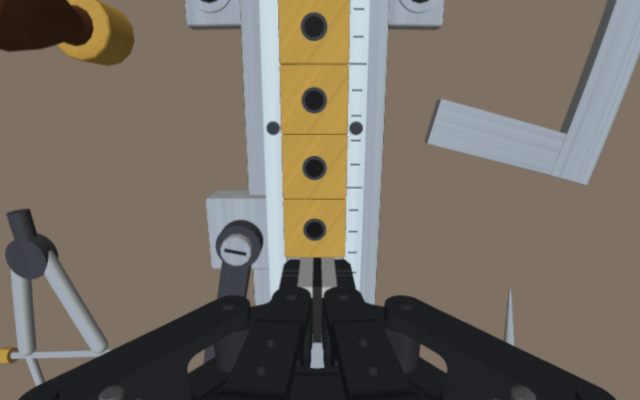

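Emit:
send_rows --increments '[-0.15,0,0,0,-0.3,0,0,0,-0.45,0,0,0,-0.6,0,0,0,-0.7,0,0,0,-0.8,0,0,0,-0.85,0,0,0,-0.9,0,0,0]'

```text
clock: 8.85
tool_pos: [0.5408, 0.0702, 0.0218]
tcp_rot: [-0.599, 0.374, -0.376, 0.6]
contact_force: [2.5, -6.4, 2.1]
grip_width: -0.001
```

Emit:
send_rows --increments '[-0.05,0,0,0,-0.1,0,0,0]'

```text
clock: 9.1
tool_pos: [0.5408, 0.0703, 0.0219]
tcp_rot: [-0.599, 0.373, -0.377, 0.599]
contact_force: [4.6, -9.4, 1.0]
grip_width: 0.0
```

Emit:
send_rows --increments '[-0.05,0,0,0,-0.1,0,0,0]'

```text
clock: 9.35
tool_pos: [0.5408, 0.0703, 0.0219]
tcp_rot: [0.6, -0.373, 0.378, -0.599]
contact_force: [3.4, -10.5, 0.6]
grip_width: -0.0
```

Run:
```python
from cell import observe
from h import *
o=observe();print(o["contact_force"],Jp(o["tool_pos"]))
```

```text
[  3.38283139 -10.48919502   0.6336632 ] [ 8.1 -0.5 21.9]
```

Emit:
send_rows --increments '[-0.1,0,0,0,-0.2,0,0,0,-0.2,0,0,0]'

```text
clock: 9.72
tool_pos: [0.5409, 0.0704, 0.0221]
tcp_rot: [0.6, -0.372, 0.379, -0.598]
contact_force: [4.6, -13.5, 0.0]
grip_width: -0.001
```

Run:
```python
from cell import observe,snapshot
from h import *
o=observe();print(o["contact_force"],Jp(o["tool_pos"]))
b=snapshot("scene")["img"][160:255,285:415];cv2.imwrite("pics/s7.png",cv2.resize(b,None,fx=5,fy=5))
```

```text
[ 4.56590264e+00 -1.35317128e+01  1.20829642e-02] [ 8.1 -0.6 22.1]
```

View pics/s7.png

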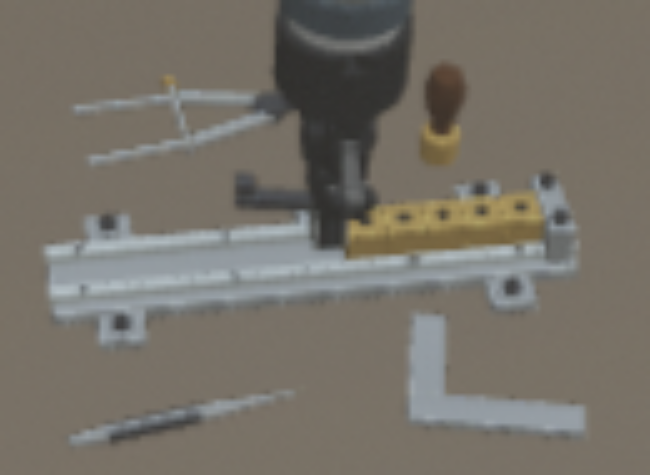

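Row is against the stop (no gap at (545,200)) and the force rises with no motion. Now I back off, lift and look.

Emit:
send_rows --increments '[0.4,0,0,0,1,0,0,0,2,0,0,0,3,-3,0,0,4,-8,0,0,4,-13,0,0,4,-13,0,0,4,-13,0,0]'

```text
clock: 10.78
tool_pos: [0.5572, 0.0353, 0.1519]
tcp_rot: [0.6, -0.372, 0.379, -0.598]
contact_force: [-0.1, 0.2, -1.1]
grip_width: 0.002
```

Run:
```python
from cell import observe,snapshot
from m import *
import pickle
o=observe();s=snapshot("wrist");cv2.imwrite("pics/w8.png",s["img"]);pickle.dump((o,s),open("w8.pkl","wb"))
print(o["contact_force"],Jp(o["tool_pos"]),go(o,W(-36,0,60),-64.08))
```

```text
[-0.13339762  0.19753852 -1.05778035] [-3.050e+01  1.000e-01  1.519e+02] (array([ 0.46,  9.2 , -0.01]), np.float64(-0.11), np.float64(-64.19))
```

View pics/w8.png

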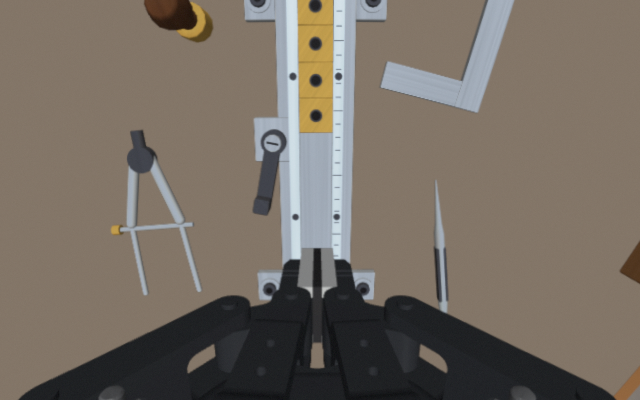

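Run:
```python
import pickle
from m import *
o,s=pickle.load(open("w8.pkl","rb"));i=s["img"]
J=lambda px,z:np.array([Jp(p) for p in plane(s,px,z,o)])
print("holes",J([screw(i,p,9) for p in[(315,43),(315,80),(315,116)]],.036))
print("rear",J([(315,132)],.036))
print("pivot",J([(272,142)],.033),"tab",J([(262,206)],.04))
print("lug",J([screw(i,(269,288)),screw(i,(363,288))],.015))
print("dividers",J([(140,158),(180,220),(199,290),(131,225),(192,222)],.008))
print("tip edge",)
```

```text
holes [[79.6  0.2 36. ]
 [55.5  0.1 36. ]
 [31.4 -0.  36. ]]
rear [[19.7  0.4 36. ]]
pivot [[12.4 32.1 33. ]] tab [[-34.6  40.5  40. ]]
lug [[-121.7   39.3   15. ]
 [-121.8  -38.8   15. ]]
dividers [[  -2.4  145.1    8. ]
 [ -56.5  117.3    8. ]
 [-124.4  107.6    8. ]
 [ -61.   161.6    8. ]
 [ -58.3  107.     8. ]]
tip edge
```

Row measures home: rear face at x = 19.7, holes at 79.6, 55.5 and 31.4. Latch angle is about 1.75. The outer side of the tab is clear, with the dividers at y > 105. Moving there.

Emit:
send_rows --increments '[0.4,1,-2,0,0.8,3,-4.5,0,1.3,5,-7.4,0,1.3,7,-7.4,0,1.3,7,-7.4,0,1.3,7,-7.4,0]'

```text
clock: 11.58
tool_pos: [0.4964, -0.009, 0.0813]
tcp_rot: [0.601, -0.373, 0.378, -0.598]
contact_force: [1.7, 0.5, 0.7]
grip_width: 0.001
```

Run:
```python
from cell import observe,snapshot
from m import *
import pickle
o=observe();s=snapshot("wrist");cv2.imwrite("pics/w9.png",s["img"])
print(Jp(o["tool_pos"]),go(o,W(-44,75,24),-64.08))
```

```text
[-43.8  74.2  81.3] (array([-0.03,  5.73, -0.09]), np.float64(-0.1), np.float64(-64.18))
```

View pics/w9.png

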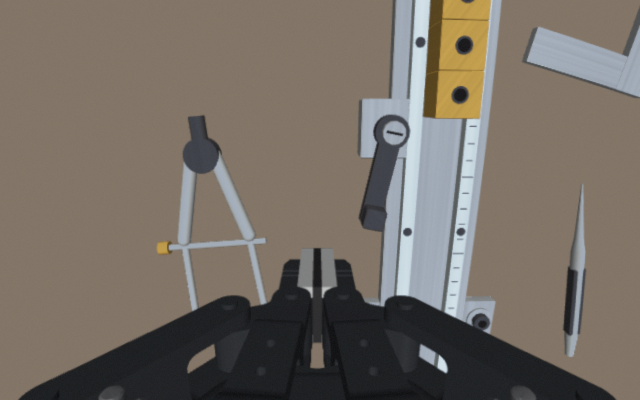

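Tips at (317,250) are left of the tab at (374,218) and right of the divider leg, so the way down is clear.

Emit:
send_rows --increments '[0,2,-0.1,0,0,4,-0.1,0,0,5.2,-0.1,0,0,5.7,-0.1,0,0,5.7,-0.1,0,0,5.7,-0.1,0]'

```text
clock: 12.38
tool_pos: [0.4964, -0.0099, 0.0252]
tcp_rot: [0.6, -0.372, 0.379, -0.598]
contact_force: [0.3, -0.2, -0.5]
grip_width: -0.002
```

Run:
```python
from cell import observe,snapshot
from m import *
o=observe();s=snapshot("wrist");cv2.imwrite("pics/w10.png",s["img"])
print(o["contact_force"],Jp(o["tool_pos"]),go(o,W(-44,60,24),-64.08))
hx,hy,r=11.7,14,46
for q in np.arange(1.57,-.01,-.1963):
    c=np.array([12,32])+r*np.array([-np.sin(q),-np.cos(q)])+6*np.array([-np.cos(q),np.sin(q)])+[-hx,hy]
    print(round(q,2),c.round(1),go(o,W(*c,24))[0])
```

```text
[ 0.34290482 -0.23680833 -0.49593827] [-44.6  74.5  25.2] (array([-0.07,  0.12,  1.45]), np.float64(-0.09), np.float64(-64.17))
1.57 [-45.7  52. ] [0.1  0.12 2.26]
1.37 [-46.   42.9] [0.13 0.12 3.17]
1.18 [-44.5  33.9] [-0.02  0.12  4.06]
0.98 [-41.3  25.4] [-0.34  0.12  4.91]
0.78 [-36.5  17.7] [-0.83  0.12  5.68]
0.59 [-30.2  11.1] [-1.45  0.12  6.34]
0.39 [-22.8   5.8] [-2.19  0.11  6.87]
0.2 [-14.5   2. ] [-3.02  0.1   7.24]
-0.0 [-5.7 -0. ] [-3.91  0.09  7.45]
```

View pics/w10.png

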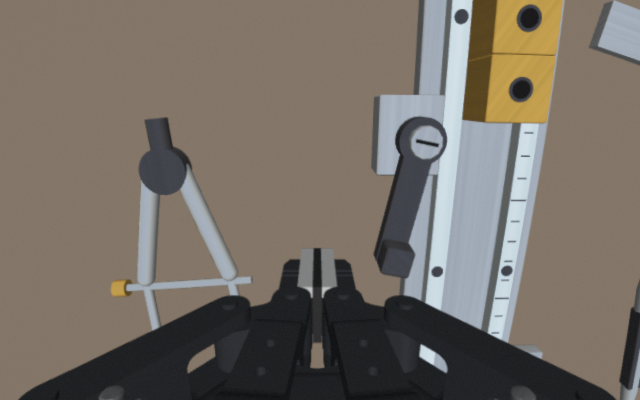

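Emit:
send_rows --increments '[0,0.1,0.7,0,0,0.1,1.2,0,0.1,0.1,1.7,0,0.1,0.1,2.3,0,0.1,0.1,2.8,0,0.1,0.1,3.3,0,0.05,0.1,3.7,0,0,0.1,4.1,0]'

```text
clock: 13.42
tool_pos: [0.5334, 0.0082, 0.0242]
tcp_rot: [0.6, -0.372, 0.379, -0.598]
contact_force: [-1.0, -0.4, 0.6]
grip_width: -0.006
```

Run:
```python
from cell import observe,snapshot
from m import *
o=observe();s=snapshot("wrist");cv2.imwrite("pics/w11.png",s["img"])
print(o["contact_force"],Jp(o["tool_pos"]))
hx,hy,r=11.7,14,46
for q in np.arange(1.18,-.01,-.1963/2):
    c=np.array([12,32])+r*np.array([-np.sin(q),-np.cos(q)])+6*np.array([-np.cos(q),np.sin(q)])+[-hx,hy]
    print(round(q,2),c.round(1),go(o,W(*c,24))[0])
```

```text
[-0.96693912 -0.3893166   0.64037112] [-44.5  33.4  24.2]
1.18 [-44.5  34. ] [ 0.    0.02 -0.06]
1.08 [-43.1  29.7] [-0.14  0.01  0.37]
0.98 [-41.3  25.5] [-0.32  0.01  0.79]
0.89 [-39.1  21.5] [-0.54  0.01  1.19]
0.79 [-36.5  17.8] [-0.8   0.01  1.56]
0.69 [-33.6  14.3] [-1.09  0.01  1.91]
0.59 [-30.3  11.1] [-1.42  0.01  2.22]
0.49 [-26.8   8.3] [-1.78  0.    2.51]
0.39 [-22.9   5.8] [-2.16  0.    2.75]
0.3 [-18.9   3.8] [-2.56 -0.    2.96]
0.2 [-14.7   2.1] [-2.99 -0.01  3.13]
0.1 [-10.3   0.8] [-3.42 -0.01  3.25]
0.0 [-5.8  0. ] [-3.87 -0.02  3.33]
```

View pics/w11.png

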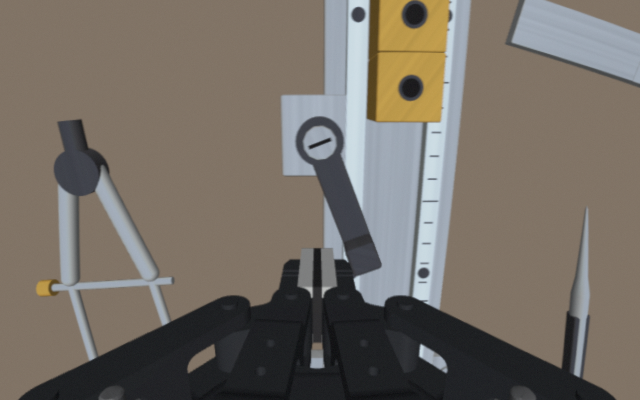

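The latch has swung to about 1.2 rad and the tips sit against the tab at (350,255). I'll carry on along the arc.

Emit:
send_rows --increments '[-0.1,0,0.35,0,-0.3,0,0.8,0,-0.5,0,1.2,0,-0.8,0,1.55,0,-1.1,0,1.9,0,-1.4,0,2.2,0,-1.75,0,2.5,0,-2.0,0,2.7,0]'

```text
clock: 14.48
tool_pos: [0.5495, 0.0385, 0.0241]
tcp_rot: [0.6, -0.372, 0.379, -0.598]
contact_force: [-0.1, -1.1, -0.3]
grip_width: 0.003
```

Run:
```python
from cell import observe,snapshot
from m import *
o=observe();s=snapshot("wrist");cv2.imwrite("pics/w12.png",s["img"])
print(o["contact_force"],Jp(o["tool_pos"]),go(o,W(-6,-2,24),-64.08))
```

```text
[-0.13595286 -1.05222367 -0.33017427] [-24.3   5.7  24.1] (array([-1.84, -0.  ,  0.77]), np.float64(-0.07), np.float64(-64.15))
```

View pics/w12.png

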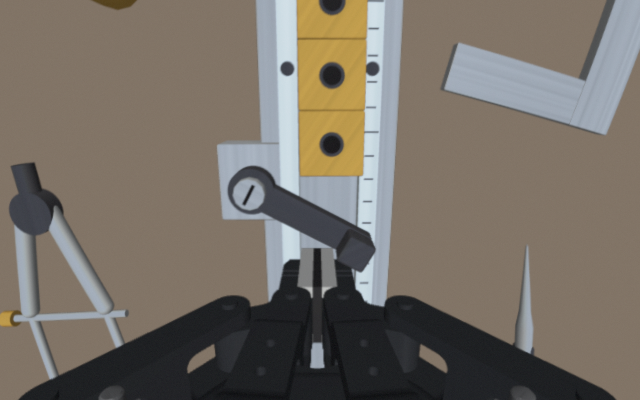

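Emit:
send_rows --increments '[-0.3,0,0.3,0,-0.6,0,0.5,0,-0.9,0,0.7,0,-1.15,0,0.85,0,-1.4,0,1.0,0,-1.55,0,1.1,0,-1.65,0,1.1,0,-1.75,0,1.1,0]'

```text
clock: 15.52
tool_pos: [0.5521, 0.0593, 0.0241]
tcp_rot: [0.6, -0.372, 0.379, -0.598]
contact_force: [0.7, -0.5, -0.3]
grip_width: 0.0
```

Emit:
send_rows --increments '[-0.05,0,0,0,-0.1,0,0,0,-0.15,0,0,0]'

```text
clock: 15.9
tool_pos: [0.5519, 0.0601, 0.0242]
tcp_rot: [0.6, -0.372, 0.38, -0.598]
contact_force: [2.0, -5.7, -0.8]
grip_width: -0.002
```

Run:
```python
from cell import observe,snapshot
from m import *
o=observe();s=snapshot("wrist");cv2.imwrite("pics/w13.png",s["img"])
print(o["contact_force"],Jp(o["tool_pos"]))
```

```text
[ 1.96968965 -5.6968212  -0.79951878] [-5.9 -5.9 24.2]
```

View pics/w13.png

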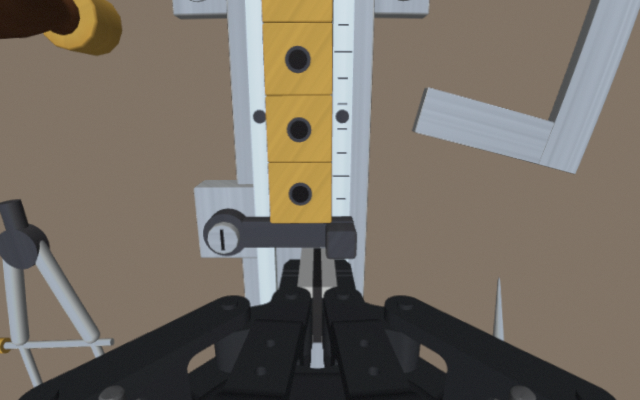

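Emit:
send_rows --increments '[-0.05,0,0,0,-0.15,0,0,0,-0.2,0,0,0,-0.2,0,0,0]'

```text
clock: 16.45
tool_pos: [0.5517, 0.0604, 0.0243]
tcp_rot: [0.601, -0.371, 0.381, -0.597]
contact_force: [4.3, -11.4, -2.9]
grip_width: -0.003
```

Run:
```python
from cell import observe
from h import *
o=observe();print(o["contact_force"],Jp(o["tool_pos"]))
```

```text
[  4.25214933 -11.4075305   -2.92664735] [-5.6 -5.9 24.3]
```

Force climbs with no motion, so the latch is at its end stop. I back off, rise and look.

Emit:
send_rows --increments '[0.3,0,0,0,1,0,0,0,2,0,0,0,3,-3,0,0,4,-8,0,0,4,-12,0,0,4,-12,0,0,4,-12,0,0]'

```text
clock: 17.45
tool_pos: [0.5677, 0.0256, 0.1443]
tcp_rot: [0.601, -0.371, 0.381, -0.597]
contact_force: [0.7, -0.7, -0.6]
grip_width: -0.002
```

Run:
```python
from cell import observe,snapshot
from m import *
o=observe();s=snapshot("wrist");i=s["img"];cv2.imwrite("pics/w14.png",i)
print(o["clock"],o["contact_force"],Jp(o["tool_pos"]))
b=snapshot("scene")["img"][160:255,285:415];cv2.imwrite("pics/s14.png",cv2.resize(b,None,fx=5,fy=5))
import pickle;pickle.dump((o,s),open("w14.pkl","wb"))
```

```text
17.45 [ 0.70174619 -0.7039492  -0.56187882] [-43.9  -5.1 144.3]
```

View pics/w14.png

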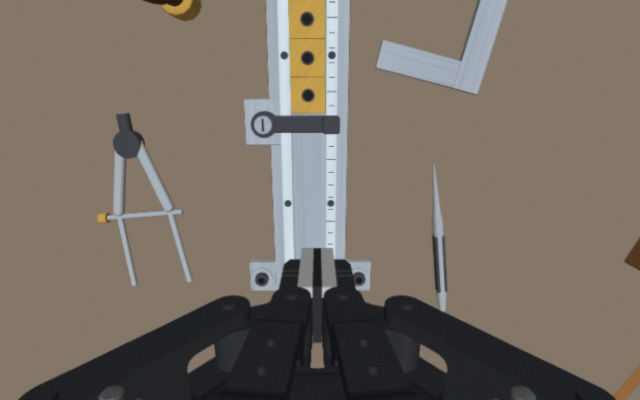

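View pics/s14.png

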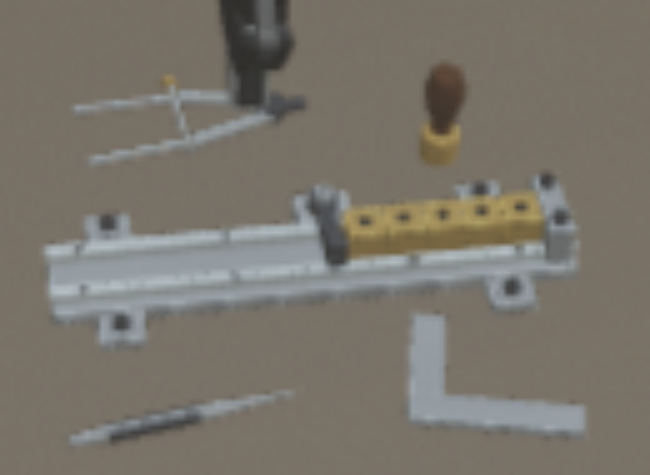

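```bash
python3 - <<'E'
import pickle
from m import *
o,s=pickle.load(open("w14.pkl","rb"));i=s["img"]
J=lambda px,z:np.array([Jp(p) for p in plane(s,px,z,o)])
print("holes",J([screw(i,p,8) for p in[(307,19),(307,58),(308,95)]],.036))
print("pivot",J([(263,125)],.033),"tab",J([(332,124.5)],.04),"bar mid",J([(295,124.5)],.028),"lugs",J([screw(i,(262,279)),screw(i,(358,279))],.015))
E
python3 -c "
from cell import sign_off;print(sign_off())"
```

```text
holes [[79.6  0.3 36. ]
 [55.5  0.1 36. ]
 [31.5  0.  36. ]]
pivot [[11.3 31.7 33. ]] tab [[ 11.9 -16.6  40. ]] bar mid [[11.2  9.4 28. ]] lugs [[-119.4   41.8   15. ]
 [-120.5  -37.7   15. ]]
the job is handed in; nothing more can be done
None
```

The row is home against the end stop and the latch bar is shut behind the last blank. I handed the job in at about 17.5 s of the 48 s allowed.

**Row:** I pushed the five blanks along the channel with the shut fingertips on the last blank's rear face, sliding at 3–5 N. At the end the force rose to about 14 N with no further movement. After backing off, the hole centres of blanks 3 to 5 measured at jig x = 79.6, 55.5 and 31.5 mm; home is 80, 56 and 32. The scene picture shows no gap between blanks or at the stop. I checked blanks 1 and 2 only in that picture, not by measurement.

**Latch:** I pushed the outer face of its free end round until it stopped, with the force rising to about 12 N. The pivot then measured at x = 11.3 mm and the tab at (11.9, −16.6) mm, against (12, −16) for fully shut.

**Rest of the bench:** The arm was clear of everything at hand-in. In the pictures the square, scriber, seal and dividers look unmoved.

**Disagreements:** The first estimates of the jig from the two fixed cameras differed by 6 to 13 mm, so I used the wrist camera instead. Its measurements agreed with the given jig sizes to about 1 to 2 mm.

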